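Feel along the weld of a pipe elbow for leaks, then hold its vent down

TASK

The blue pipe elbow is under test pressure: feel for escaping air by running the fingertips slowly along the whole weld bead on its top, just above it (about a centimetre) or lightly touching, from the end with the brass stem round the bend to the end with the vent. Then press the brass vent plunger well down with the fingertips and finish while still holding it down, so that the pipe empties. Press gently, do not lift or shift the elbow, and leave everything else on the bench where it is.

Things in the scene. Friction and masses are not known exactly. Their poses are not given: they have to be found in the camera images.
- elbow: 90-degree elbow of blue steel pipe, 60 mm thick, loose, about 2 kg, level on three feet, any yaw; steel weld bead 8 mm wide along its crown, top 78 mm above the bench. End discs 68 mm across, top 79 mm. Origin: on the bench, mid-piece. Leg with the brass stem runs along +x at y -85 mm (stem tip x 149); leg with the vent along +y at x -70 mm (end y 127); bend radius 70 mm about (0, -15) mm
- seam0 (a point): Point on top of the weld bead (78 mm above the bench): the seam's first point, at its end by the brass stem. z axis up
- seam1 (a point): Point on top of the weld bead (78 mm above the bench): 40 mm along the seam (straight part). z axis up
- seam2 (a point): Point on top of the weld bead (78 mm above the bench): 80 mm along (just into the bend). z axis up
- seam3 (a point): Point on top of the weld bead (78 mm above the bench): 120 mm along (middle of the bend). z axis up
- seam4 (a point): Point on top of the weld bead (78 mm above the bench): 160 mm along (near the end of the bend). z axis up
- seam5 (a point): Point on top of the weld bead (78 mm above the bench): 200 mm along (straight part again). z axis up
- seam6 (a point): Point on top of the weld bead (78 mm above the bench): the seam's last point, 240 mm along; the vent plunger's axis is 40 mm further in the same line. z axis up
- vent_top (a point): Centre of the flat top of the vent plunger: a brass pin 22 mm across standing 12 mm above its 32 mm steel boss, top 90 mm above the bench when not pressed; moves down with the pin
- vent (a joint): How far the vent plunger is pushed down, m: 0 up, 0.008 hard down. A spring pushes back, 1.2 N at first and 6 N hard down; it springs up when let go
- coupling: bystander: open brass sleeve standing on end, 50 mm across, 36 mm tall; stands inside the crook of the elbow. Origin: centre of its underside
- paste: bystander: closed jar of sealing paste, 52 mm across, 60 mm tall, near the elbow's vent end. Origin: centre of its underside
- plug: bystander: stepped steel plug, 38 mm across, 34 mm tall, just outside the leg with the brass stem. Origin: centre of its underside
- brush: bystander: flat brush about 170 mm long lying along its own x axis, just outside the leg with the vent. Origin: on its underside near mid-length
- straight: bystander: a short STRAIGHT blue pipe, 180 mm long along its x axis, 60 mm in diameter, 78 mm tall, with a weld bead of its own, away to the robot's right; not part of the job. Origin: centre of its underside
- flange: bystander: flat steel ring, 110 mm across, 14 mm thick, lying away to the left. Origin: centre of its underside

How it is judged:
By the outcome, as a careful person would: the job done as asked, in the order asked, and still so for the second after the job is handed in, while the arm keeps its last pose, push and grip.
It also fails if it takes over 42 s, if anything falls off the work surface, if the arm or the gripper's body presses on something with over 40 N, if the wrist force passes 120 N, or if a joint passes its speed limit or range.

ROBOT

A 7-joint arm with a two-finger parallel gripper is mounted at the origin on the work surface. World frame = base frame: x ahead of the robot, y to its left, z up, the work surface at z = 0. Lengths are in mm, angles in rad, forces in N, time in s.
With the tool pointing down it reaches from about 425 to 1025 mm from the base axis. Payload 9.4 kg.
Tool frame: the origin (TCP) lies at the very end of the fingers, on their centre line; the grasp point (between the pads) lies 19 mm behind it; x points along the fingers, y is the direction in which the jaws open and shut, and the axes are right-handed (so a half turn about x gives the same grasp; the last joint's range is limited). The gripper opens to 93 mm and grips with 3 to 60 N. Pads are 15 mm wide; open, the fingers measure 128 mm over their backs; the gripper's body (75 mm by 188 mm) begins 65 mm behind the grasp point.
Start: joints at [1.153, 0.599, -0.003, 1.599, 0.002, 0.943, -0.08], TCP at [242.315, -683.306, 218.618] pointing down, gripper open.
Joint ranges: [-2.57, 2.57], [-0.35, 1.97], [-1.29, 1.29], [0.11, 2.56], [-1.05, 4.19], [0.11, 1.86], [-2.63, 2.63]. Speed limits (rad/s): [2.22, 2.22, 3.01, 3.01, 3.14, 3.14, 3.14].

INTERFACE

Orientations are given as a unit quaternion [w, x, y, z].
In Python, from workcell import get_state, snapshot, camera_model, sign_off, look_for, place_of gives the robot as it stands.
- The arm moves only by the tool drive_tool, never from a script. Its arguments are lists of equal length, an entry for each row: "travel": the shift along the world's x, y, z in m, a list of three; "turn": the turn, a rotation vector about the world's x, y, z in degrees, a list of three. A call has 1 to 5 rows; each row is the pose to reach, as a shift and turn from the pose measured when the call began; what a row does not reach only later rows make up. A row lasts 1/12 s, in which the tool goes at most 41.7 mm and 7.16 degrees, less where a joint would pass 70% of its speed; a pose out of reach is approached as far as the arm can. A call with a gripper value outside its range is refused whole. "jaw" is the finger opening in m, from 0 to 0.093, set as the call begins (left out, the last holds). The fingers move at their own pace and stop on an object; "newtons" is the grip in N (left out, the last holds). Time passes only in rows, so rows that repeat a pose let the fingers close. It gives the time, the measured TCP pose, the force and the opening at its end, in the units of the state.
- get_state(): the state, without advancing time (a new reading comes with each control period).
- snapshot(name): name is "scene" or "top"; returns the picture (420x560x3 uint8, red, green, blue); there is no depth.
- camera_model(name): a dict with "fx", "fy", "cx", "cy" (pixels), "world_to_cam" (4x4, takes a point from world to camera coordinates). Camera axes: x right, y up, looking along -z (the intrinsics and any distortion apply to the point x, -y, -z); pixel columns grow to the right and rows downward; lengths in mm; the calibration is good to about 2 mm. A picture is of the moment at which its call begins. camera_model takes no time and is no camera call.
- sign_off(): hands the job in, once; it reports no verdict.
Trained networks look in the newest picture that a camera, given by its name, has taken for a name from the list of things; names that differ only in an ending like _2 or _b are one class to them, and where a whole thing is asked for, a point or a joint stands for the part that bears it (a point fixed in the world has none). Each returns a list of dicts, best first, with "score" (0 to 1); they miss things now and then, are a little off and sometimes report something else, mostly with a low value. They report only what shows in the picture. A call takes as long as a camera call.
- look_for(thing, camera): "point" ([column, row] as shares, 0 to 1, of the picture: columns of its width, rows of its height, amid what is visible of it).
- place_of(thing, camera): "point" ([column, row] as shares, 0 to 1, of the picture: columns of its width, rows of its height: a listed point, or the origin of a listed thing).
The state is a dict: "time": time; "joint_positions": joint angles; "qvel": joint speeds; "joint_torque": joint torques, N m; "position": TCP position; "ee_rot": TCP orientation; "force": force on the tool from outside, world axes, zero at the start; "ft_torque": the same for the moment, N m; "grip_width": finger opening in mm.
Only numpy, scipy, OpenCV 4.12 (cv2) and the standard library are available. Lean on these libraries where they do the work, as an engineer would, in place of code of your own. Each camera call takes 0.05 s, during which the arm holds its last target.

## Working session

There is one attempt and no reset: what is moved stays moved. The work goes in short steps, Python scripts to look and compute and a tool call to move; the robot and the scene stay as the last step left them, time stands still between calls to the robot, and variables do not carry over. Pictures are saved under pics/ and viewed, and the job is handed in when it is done.

Besides the shell and the picture viewer there is one more tool, called after "Request:" by a JSON object that holds its "op" and its "data", one argument or row to a line. drive_tool: Moves the arm, as the interface text tells. Its arguments: {"type":"object","properties":{"travel":{"type":"array"},"turn":{"type":"array"},"jaw":{"type":"number"},"newtons":{"type":"number"}},"required":["travel","turn"]}

```bash
mkdir -p pics; ls; python3 - <<'E'
from workcell import *
import cv2
print(get_state())
for n in("scene","top"):
    im=snapshot(n);cv2.imwrite(f"pics/{n}0.png",im[:,:,::-1]);print(n,camera_model(n))
E
```

```text
pics
{'time': 0.0, 'joint_positions': array([ 1.15329222,  0.60009879, -0.00250342,  1.60009735,  0.00183189,
        0.94286694, -0.07985074]), 'qvel': array([-0.00080354,  0.00030163,  0.00092053, -0.00128506, -0.00205985,
       -0.00126408, -0.00148911]), 'joint_torque': array([-1.14444651e-03, -7.65066147e+01,  1.49688900e+00, -2.52350807e+01,
       -5.23895107e-02,  1.68686046e-02,  1.30400340e-04]), 'position': array([ 242.12766741, -682.88787409,  217.7911782 ]), 'ee_rot': array([-0.11941085, -0.69671417, -0.12040496,  0.69701726]), 'force': array([-0.26142625,  1.14663198, -0.12992137]), 'ft_torque': array([-0.00597505, -0.00485345, -0.05150449]), 'grip_width': 92.9672171216466}
scene {'fx': 403.6068562845514, 'fy': 403.6068562845514, 'cx': 278.80042400473275, 'cy': 206.80463924439346, 'world_to_cam': array([[-4.87472474e-01,  8.72946440e-01,  1.83057385e-02,
         2.89596594e+02],
       [-5.42826941e-01, -3.19414616e-01,  7.76732396e-01,
         2.42693390e+02],
       [ 6.83892901e-01,  3.68698815e-01,  6.29564678e-01,
        -1.51800015e+03],
       [ 0.00000000e+00,  0.00000000e+00,  0.00000000e+00,
         1.00000000e+00]])}
top {'fx': 391.71580255324733, 'fy': 391.71580255324733, 'cx': 276.137023661361, 'cy': 209.32549625616076, 'world_to_cam': array([[ 1.37582883e-02, -9.99667864e-01, -2.17915399e-02,
        -4.88584911e+00],
       [ 9.81533298e-01,  9.34376393e-03,  1.91063025e-01,
        -5.56156677e+02],
       [-1.90795951e-01, -2.40178222e-02,  9.81335849e-01,
        -1.05237963e+03],
       [ 0.00000000e+00,  0.00000000e+00,  0.00000000e+00,
         1.00000000e+00]])}
```

View pics/top0.png

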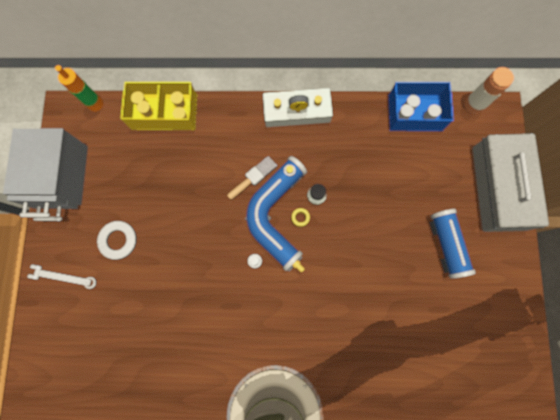

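View pics/scene0.png

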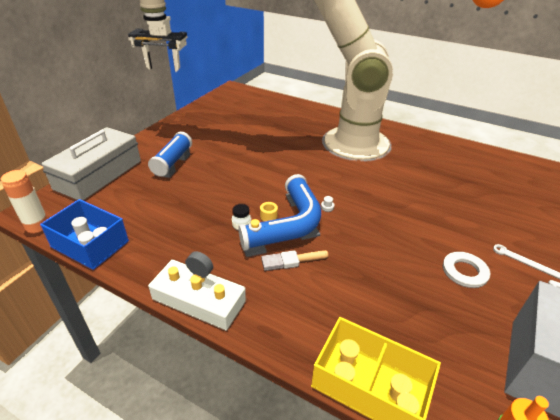

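```bash
cat > h.py <<'E'
import numpy as np
from workcell import *
def ray(n,uv):
    c=camera_model(n);T=c["world_to_cam"];R=T[:3,:3];o=-R.T@T[:3,3]
    u,v=uv;d=np.array([(u-c["cx"])/c["fx"],-(v-c["cy"])/c["fy"],-1]);return o,R.T@d
def at(n,uv,z):
    o,d=ray(n,uv);return o+d*(z-o[2])/d[2]
def proj(n,P):
    c=camera_model(n);T=c["world_to_cam"];p=np.atleast_2d(P)@T[:3,:3].T+T[:3,3]
    return np.c_[c["cx"]+c["fx"]*p[:,0]/-p[:,2],c["cy"]-c["fy"]*p[:,1]/-p[:,2]]
H=dict(vent_top=90,**{f"seam{i}":78 for i in range(7)})
E
python3 - <<'E'
from h import *
for t in ["vent_top","seam0","seam2","seam3","seam4","seam6"]:
  for n in ("top","scene"):
    for r in place_of(t,n)[:1]:
        uv=np.array(r["point"])*[560,420];print(t,n,round(r["score"],2),uv.round(1),at(n,uv,H[t]).round(1))
print(get_state()["time"])
E
```

```text
vent_top top 0.49 [290.3 165.6] [673.6 -37.1  90. ]
vent_top scene 0.53 [250.5 222.7] [672.8 -39.6  90. ]
seam0 top 0.96 [256.8 212.1] [543.1  54.2  78. ]
seam0 scene 0.94 [307.3 208.6] [536.1  53.6  78. ]
seam2 top 0.96 [256.8 212.1] [543.1  54.2  78. ]
seam2 scene 0.94 [307.3 208.6] [536.1  53.6  78. ]
seam3 top 0.96 [256.8 212.1] [543.1  54.2  78. ]
seam3 scene 0.94 [307.3 208.6] [536.1  53.6  78. ]
seam4 top 0.96 [256.8 212.1] [543.1  54.2  78. ]
seam4 scene 0.94 [307.3 208.6] [536.1  53.6  78. ]
seam6 top 0.96 [256.8 212.1] [543.1  54.2  78. ]
seam6 scene 0.94 [307.3 208.6] [536.1  53.6  78. ]
0.7
```

```bash
cat > fit.py <<'E'
from h import *
import cv2
from scipy.optimize import least_squares
from scipy.spatial import cKDTree
def seam(s):
    s=np.atleast_1d(s).astype(float);L=70*np.pi/2
    # straight at y=-85 from x=s0 to 0, arc, then x=-70 from y=-15 up
    # s2 (80mm) is just into bend, total 240, symmetric-ish: straight a, arc 110, rest
    a=A
    out=[]
    for q in s:
        if q<a: out.append((a-q,-85))
        elif q<a+L:
            t=(q-a)/70; out.append((-70*np.sin(t),-15-70*np.cos(t)))
        else: out.append((-70,-15+q-a-L))
    return np.array(out)
A=65.
def world(p,xy,z):
    c,s=np.cos(p[2]),np.sin(p[2]);xy=np.atleast_2d(xy)
    return np.c_[p[0]+c*xy[:,0]-s*xy[:,1],p[1]+s*xy[:,0]+c*xy[:,1],np.full(len(xy),z)]
E
python3 - <<'E'
from fit import *
for n,(x0,y0,x1,y1) in dict(top=(225,145,345,285),scene=(220,160,350,275)).items():
    im=cv2.imread(f"pics/{n}0.png")[y0:y1,x0:x1]
    cv2.imwrite(f"pics/{n}0c.png",cv2.resize(im,None,fx=4,fy=4,interpolation=cv2.INTER_CUBIC))
E
```

```text
(no output)
```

View pics/top0c.png

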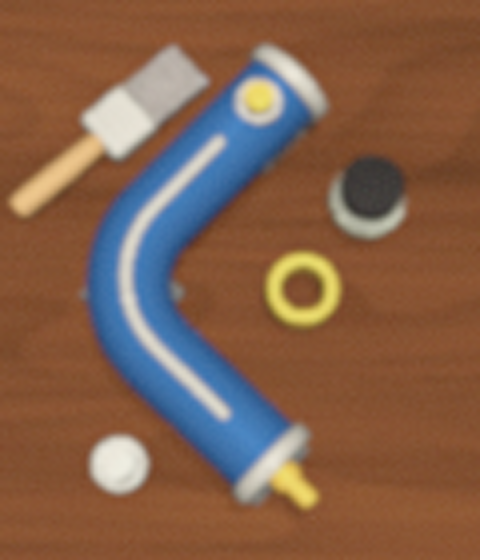

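View pics/scene0c.png

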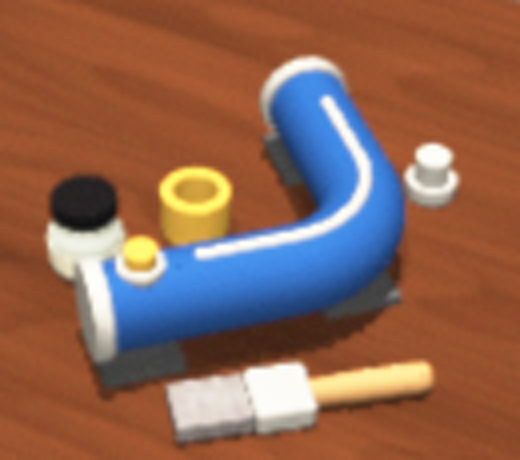

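```bash
cat > dofit.py <<'E'
import fit
from fit import *
import sys
obs={}
for n,(x0,y0,x1,y1) in dict(top=(225,145,345,285),scene=(220,160,350,275)).items():
    im=cv2.imread(f"pics/{n}0.png");hsv=cv2.cvtColor(im,cv2.COLOR_BGR2HSV)
    m=((hsv[...,1]<90)&(hsv[...,2]>150)).astype(np.uint8);k=np.zeros_like(m);k[y0:y1,x0:x1]=m[y0:y1,x0:x1]
    nn,l,st,c=cv2.connectedComponentsWithStats(k)
    best=max(range(1,nn),key=lambda i:max(st[i,2],st[i,3]));ys,xs=np.where(l==best);print(n,st[best])
    obs[n]=np.c_[xs,ys].astype(float)
    yl=((hsv[...,0]>18)&(hsv[...,0]<35)&(hsv[...,1]>110)&(hsv[...,2]>150)).astype(np.uint8);k[:]=0;k[y0:y1,x0:x1]=yl[y0:y1,x0:x1]
    nn,l,st,c=cv2.connectedComponentsWithStats(k);print([(st[i,4],c[i].round(1)) for i in range(1,nn) if st[i,4]>8])
V=dict(top=np.array([258,97])/4+[225,145]-.375,scene=np.array([140,247])/4+[220,160]-.375)
def res(p):
    fit.A=p[3];r=[]
    for k,n in enumerate(obs):
        off=p[4+2*k:6+2*k]  # small calibration shift px
        P=proj(n,world(p,seam(np.linspace(0,240,241)),78))+off
        d,_=cKDTree(P).query(obs[n]);r+=list(d*.5)
        d,_=cKDTree(obs[n]).query(P[::4]);r+=list(d)
        r+=list((proj(n,world(p,seam(280),90))[0]+off-V[n])*2)
        r+=list(off*3)
    return np.array(r)
if __name__=="__main__":
  for y in np.arange(-3,3.2,.7):
    s=least_squares(res,[600,0,y,65,0,0,0,0],loss="soft_l1")
    print(round(s.cost,1),s.x.round(3))
    if y==-3 or s.cost<b.cost:b=s
  p=b.x;fit.A=p[3]
  print(world(p,seam([0,20,40,60,80,100,120,140,160,180,200,220,240,280]),78).round(1))
  print("cen",p)
  for n,(x0,y0,x1,y1) in dict(top=(225,145,345,285),scene=(220,160,350,275)).items():
    im=cv2.resize(cv2.imread(f"pics/{n}0.png")[y0:y1,x0:x1],None,fx=4,fy=4,interpolation=cv2.INTER_CUBIC)
    Q=np.r_[proj(n,world(p,seam(np.arange(0,241,20)),78)),proj(n,world(p,seam(280),90)),proj(n,world(p,[[149,-85]],39))]
    for q in Q: cv2.circle(im,tuple(((q-[x0,y0]+.375)*4).astype(int)),3,(0,0,255),-1)
    cv2.imwrite(f"pics/{n}0f.png",im)
E
python3 dofit.py
```

```text
top [254 178  29  72 407]
[(np.int32(31), array([289.1, 169.1])), (np.int32(210), array([300.2, 216.7])), (np.int32(75), array([298.3, 266. ]))]
scene [268 184  45  41 251]
[(np.int32(277), array([268.3, 210.7])), (np.int32(62), array([254.5, 222.9])), (np.int32(11), array([323.3, 254.5])), (np.int32(17), array([310.4, 256.4]))]Traceback (most recent call last):
  File "dofit.py", line 26, in <module>
    s=least_squares(res,[600,0,y,65,0,0,0,0],loss="soft_l1")
    return func(*args, **kwargs)
    result = trf(vector_fun.fun, vector_fun.jac, x0, f0, J0, lb, ub, ftol, xtol,
                 gtol, max_nfev, x_scale, loss_function, tr_solver,
                 tr_options.copy(), verbose, callback=callback_wrapped)
    return trf_no_bounds(
        fun, jac, x0, f0, J0, ftol, xtol, gtol, max_nfev, x_scale,
        loss_function, tr_solver, tr_options, verbose, callback=callback)
    J = jac(x)
    self._update_jac()
    ~~~~~~~~~~~~~~~~^^
    self.J = self.jac_wrapped(xp_copy(self.x), f0=self.f)
             ~~~~~~~~~~~~~~~~^^^^^^^^^^^^^^^^^^^^^^^^^^^^
    J, dct = approx_derivative(
    
[... 437 characters left out ...]
           ^^^
    df = [f_eval - f0 for f_eval in f_evals]
                                    ^^^^^^^
    f = np.atleast_1d(self.fun(x, *self.args, **self.kwargs))
                      ~~~~~~~~^^^^^^^^^^^^^^^^^^^^^^^^^^^^^^
    return np.atleast_1d(self.fun(x))
                         ~~~~~~~~^^^
    return self.f(x, *self.args, **self.kwargs)
           ~~~~~~^^^^^^^^^^^^^^^^^^^^^^^^^^^^^^
  File "dofit.py", line 21, in res
    r+=list((proj(n,world(p,seam(280),90))[0]+off-V[n])*2)
             ~~~~^^^^^^^^^^^^^^^^^^^^^^^^^
  File "h.py", line 9, in proj
    c=camera_model(n);T=c["world_to_cam"];p=np.atleast_2d(P)@T[:3,:3].T+T[:3,3]
ValueError: time passes only in moves, steps and waits
```

```bash
sed -i 's/^from workcell import \*/from workcell import *\nimport functools,workcell\ncamera_model=functools.lru_cache(workcell.camera_model)/' h.py; python3 dofit.py; python3 -c "
from workcell import *;print(get_state()['time'])"
```

```text
top [254 178  29  72 407]
[(np.int32(31), array([289.1, 169.1])), (np.int32(210), array([300.2, 216.7])), (np.int32(75), array([298.3, 266. ]))]
scene [268 184  45  41 251]
[(np.int32(277), array([268.3, 210.7])), (np.int32(62), array([254.5, 222.9])), (np.int32(11), array([323.3, 254.5])), (np.int32(17), array([310.4, 256.4]))]
124.1 [ 5.51694e+02 -2.23210e+01  1.02390e+01  6.31860e+01  4.34000e-01
  2.20000e-02  2.35000e-01  2.52000e-01]
124.1 [ 5.51585e+02 -2.23410e+01 -2.32700e+00  6.30290e+01  4.14000e-01
  1.20000e-02  2.36000e-01  2.97000e-01]
124.0 [ 5.51629e+02 -2.23120e+01 -2.32700e+00  6.31210e+01  4.28000e-01
  1.40000e-02  2.28000e-01  2.62000e-01]
124.1 [ 5.51613e+02 -2.23310e+01 -2.32700e+00  6.31060e+01  4.21000e-01
  1.50000e-02  2.31000e-01  2.95000e-01]
2687.5 [ 6.82564e+02  8.28960e+01  1.43000e+00 -1.13195e+02 -5.00000e-03
  1.60000e-02  4.60000e-02  1.14300e+00]
2687.5 [ 6.81263e+02  8.28900e+01 -2.99870e+01 -1.11846e+02 -2.70000e-02
  1.30000e-02  4.00000e-02  1.26000e+00]
2687.4 [ 6.74660e+02  8.44270e+01 -4.84800e+00 -1.08215e+02 -5.80000e-02
  2.70000e-02  3.00000e-03  1.33400e+00]
124.1 [ 5.51617e+02 -2.23050e+01  2.90890e+01  6.31090e+01  4.31000e-01
  1.50000e-02  2.28000e-01  2.90000e-01]
124.1 [ 5.51619e+02 -2.23500e+01  1.98735e+02  6.31440e+01  4.22000e-01
  6.00000e-03  2.35000e-01  2.72000e-01]
[[446.5  -9.9  78. ]
 [460.2   4.7  78. ]
 [473.9  19.2  78. ]
 [487.7  33.7  78. ]
 [502.7  46.8  78. ]
 [520.9  55.1  78. ]
 [540.6  58.   78. ]
 [560.3  55.2  78. ]
 [578.5  46.9  78. ]
 [593.8  34.1  78. ]
 [608.3  20.4  78. ]
 [622.9   6.7  78. ]
 [637.4  -7.   78. ]
 [666.5 -34.5  78. ]]
cen [ 5.51628785e+02 -2.23115678e+01 -2.32710158e+00  6.31211509e+01
  4.27599625e-01  1.38654983e-02  2.27697623e-01  2.61810342e-01]
0.7
```

View pics/top0f.png

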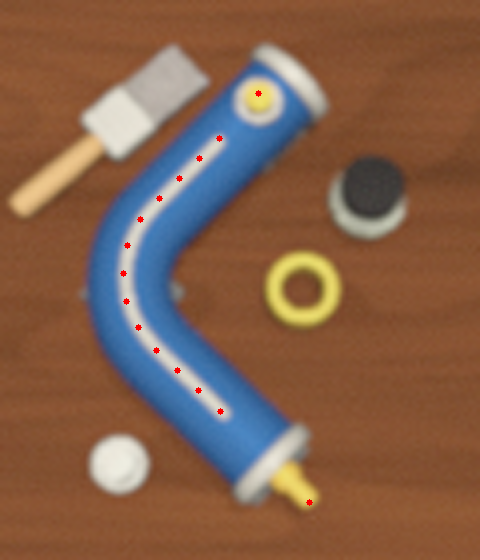

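View pics/scene0f.png

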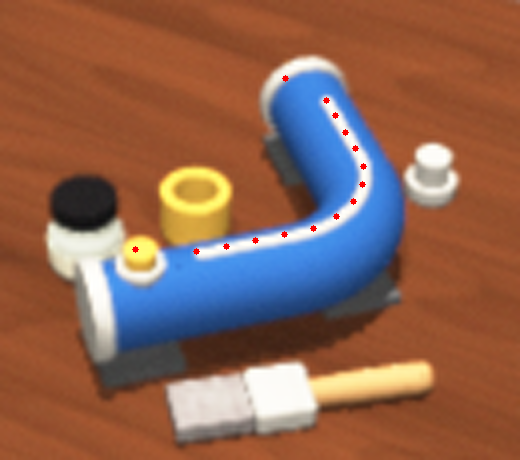

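Request:
{"op": "drive_tool", "data": {
  "travel": [
    [0.012,0.038,0],
    [0.024,0.076,0],
    [0.036,0.114,0],
    [0.048,0.152,0],
    [0.06,0.19,0]
  ],
  "turn": [
    [0,0,0],
    [0,0,0],
    [0,0,0],
    [0,0,0],
    [0,0,0]
  ],
  "jaw": 0,
  "newtons": 10
}}

```text
time: 1.12
position: [302.5, -491.6, 218.8]
ee_rot: [0.12, 0.697, 0.12, -0.697]
force: [2.0, -0.7, 0.7]
grip_width: 64.4
```

Request:
{"op": "drive_tool", "data": {
  "travel": [
    [0.014,0.038,0],
    [0.028,0.076,0],
    [0.042,0.114,0],
    [0.056,0.152,0],
    [0.07,0.19,0]
  ],
  "turn": [
    [0,0,0],
    [0,0,0],
    [0,0,0],
    [0,0,0],
    [0,0,0]
  ]
}}

```text
time: 1.53
position: [372.9, -299.9, 219.1]
ee_rot: [0.12, 0.697, 0.119, -0.697]
force: [1.2, -0.2, 0.1]
grip_width: 31.0
```

Request:
{"op": "drive_tool", "data": {
  "travel": [
    [0.014,0.038,0],
    [0.028,0.076,0],
    [0.042,0.114,0],
    [0.056,0.152,0],
    [0.07,0.19,0]
  ],
  "turn": [
    [0,0,0],
    [0,0,0],
    [0,0,0],
    [0,0,0],
    [0,0,0]
  ]
}}

```text
time: 1.95
position: [443.4, -108.0, 219.5]
ee_rot: [0.12, 0.698, 0.119, -0.696]
force: [0.6, 0.1, -0.4]
grip_width: 1.2
```

Request:
{"op": "drive_tool", "data": {
  "travel": [
    [0.0,0.035,0],
    [0.0,0.07,-0.01],
    [0.0,0.094,-0.035],
    [0.0,0.094,-0.07],
    [0.0,0.094,-0.1]
  ],
  "turn": [
    [0,0,0],
    [0,0,0],
    [0,0,0],
    [0,0,0],
    [0,0,0]
  ]
}}

```text
time: 2.37
position: [444.1, -12.0, 119.0]
ee_rot: [0.121, 0.698, 0.121, -0.695]
force: [-0.0, -0.6, -0.5]
grip_width: 0.3
```

```bash
python3 - <<'E'
from h import *
import cv2
s=get_state();print({k:np.round(s[k],3) for k in("time","position","joint_positions","force")})
for n,(x0,y0,x1,y1) in dict(top=(225,145,345,285),scene=(220,130,350,275)).items():
    im=snapshot(n)[y0:y1,x0:x1,::-1]
    im=cv2.resize(im,None,fx=4,fy=4,interpolation=cv2.INTER_CUBIC)
    q=proj(n,s["position"])[0];print(n,q);cv2.circle(im,tuple(((q-[x0,y0]+.375)*4).astype(int)),3,(0,0,255),-1)
    cv2.imwrite(f"pics/{n}1.png",im)
E
```

```text
{'time': np.float64(2.367), 'position': array([444.074, -11.964, 118.991]), 'joint_positions': array([-0.023,  0.44 , -0.106,  2.318,  0.123,  0.383, -1.46 ]), 'force': array([-0.009, -0.618, -0.505])}
top [280.20416102 246.82843501]
scene [301.68607283 172.26486298]
```

View pics/scene1.png

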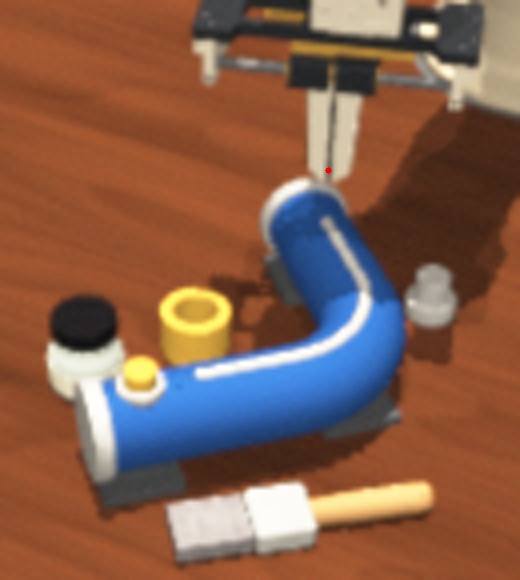

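View pics/top1.png

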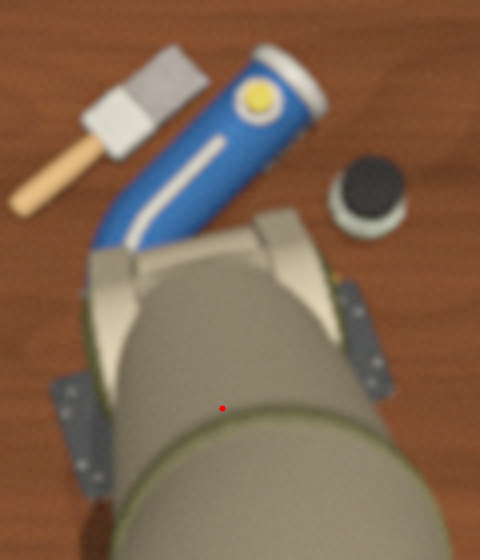

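Request:
{"op": "drive_tool", "data": {
  "travel": [
    [0,0,-0.015],
    [0,0,-0.026],
    [0,0,-0.032],
    [0,0,-0.032]
  ],
  "turn": [
    [0,0,0],
    [0,0,0],
    [0,0,0],
    [0,0,0]
  ]
}}

```text
time: 2.8
position: [441.7, -13.8, 84.9]
ee_rot: [-0.12, -0.695, -0.12, 0.698]
force: [-2.2, -0.3, 0.1]
grip_width: 0.8
```

```bash
python3 - <<'E'
import fit
from fit import *
p=[551.6,-22.3,-2.3271];fit.A=63.1
for s,w in zip(range(0,241,15),world(p,seam(np.arange(0,241,15)),78)):print(s,w[:2].round(1))
s=get_state();print(s["position"],s["force"])
im=snapshot("scene")[130:275,220:350,::-1]
cv2.imwrite("pics/scene2.png",cv2.resize(im,None,fx=4,fy=4,interpolation=cv2.INTER_CUBIC))
E
```

```text
0 [446.5  -9.9]
15 [456.8   1. ]
30 [467.1  12. ]
45 [477.4  22.9]
60 [487.6  33.8]
75 [498.6  44. ]
90 [511.5  51.6]
105 [525.7  56.4]
120 [540.6  58. ]
135 [555.5  56.4]
150 [569.7  51.7]
165 [582.6  44.1]
180 [593.8  34.1]
195 [604.7  23.9]
210 [615.6  13.6]
225 [626.5   3.3]
240 [637.4  -7. ]
[441.71863549 -13.77272584  84.94621994] [-2.19167685 -0.34685889  0.11097926]
```

View pics/scene2.png

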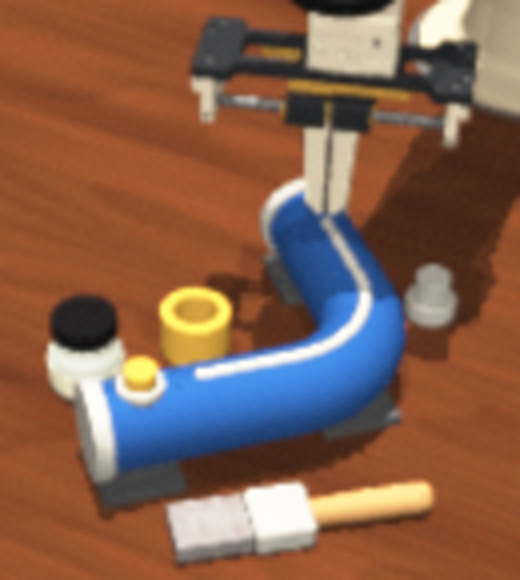

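Request:
{"op": "drive_tool", "data": {
  "travel": [
    [0.003,0.002,0.001],
    [0.005,0.005,0.001],
    [0.008,0.008,0.001],
    [0.01,0.01,0.001],
    [0.012,0.012,0.001]
  ],
  "turn": [
    [0,0,0],
    [0,0,0],
    [0,0,0],
    [0,0,0],
    [0,0,0]
  ]
}}

```text
time: 3.27
position: [454.4, -1.3, 86.8]
ee_rot: [-0.12, -0.696, -0.12, 0.698]
force: [-1.1, 0.5, 0.1]
grip_width: 0.4
```

Request:
{"op": "drive_tool", "data": {
  "travel": [
    [0.002,0.002,-0.001],
    [0.004,0.0045,-0.001],
    [0.006,0.0065,-0.001],
    [0.008,0.009,-0.001],
    [0.0105,0.0115,-0.001]
  ],
  "turn": [
    [0,0,0],
    [0,0,0],
    [0,0,0],
    [0,0,0],
    [0,0,0]
  ]
}}

```text
time: 3.68
position: [465.0, 10.4, 85.7]
ee_rot: [-0.12, -0.696, -0.12, 0.698]
force: [-0.9, 0.6, 0.7]
grip_width: 0.2
```

Request:
{"op": "drive_tool", "data": {
  "travel": [
    [0.002,0.002,0],
    [0.0045,0.0045,0],
    [0.0065,0.007,0],
    [0.009,0.009,0],
    [0.011,0.0115,0]
  ],
  "turn": [
    [0,0,0],
    [0,0,0],
    [0,0,0],
    [0,0,0],
    [0,0,0]
  ]
}}

```text
time: 4.1
position: [476.2, 22.1, 85.7]
ee_rot: [-0.12, -0.696, -0.12, 0.698]
force: [0.2, 0.2, 0.4]
grip_width: 0.5
```

Next target s≈60: (487.6, 33.8).

Request:
{"op": "drive_tool", "data": {
  "travel": [
    [0.002,0.002,0],
    [0.0045,0.0045,0],
    [0.0065,0.007,0],
    [0.009,0.009,0],
    [0.011,0.0115,0]
  ],
  "turn": [
    [0,0,0],
    [0,0,0],
    [0,0,0],
    [0,0,0],
    [0,0,0]
  ]
}}

```text
time: 4.52
position: [487.5, 33.7, 85.7]
ee_rot: [-0.12, -0.696, -0.12, 0.698]
force: [-0.6, 0.1, -0.4]
grip_width: 0.1
```

To s=75: (498.6, 44.0).

Request:
{"op": "drive_tool", "data": {
  "travel": [
    [0.002,0.002,0],
    [0.0045,0.0045,0],
    [0.0065,0.0065,0],
    [0.009,0.0085,0],
    [0.011,0.0103,0]
  ],
  "turn": [
    [0,0,0],
    [0,0,0],
    [0,0,0],
    [0,0,0],
    [0,0,0]
  ]
}}

```text
time: 4.93
position: [498.8, 44.3, 85.7]
ee_rot: [-0.12, -0.696, -0.12, 0.698]
force: [0.2, 0.1, -0.5]
grip_width: 0.5
```

Request:
{"op": "drive_tool", "data": {
  "travel": [
    [0.0024,0.0019,0],
    [0.0049,0.0036,0],
    [0.0075,0.005,0],
    [0.01,0.0064,0],
    [0.013,0.0076,0]
  ],
  "turn": [
    [0,0,0],
    [0,0,0],
    [0,0,0],
    [0,0,0],
    [0,0,0]
  ]
}}

```text
time: 5.35
position: [512.0, 52.0, 85.7]
ee_rot: [-0.12, -0.696, -0.12, 0.698]
force: [-0.3, 0.7, -0.8]
grip_width: 0.4
```

To s=105 (525.7, 56.4), then s=120 (540.6, 58).

Request:
{"op": "drive_tool", "data": {
  "travel": [
    [0.0027,0.0011,0],
    [0.0054,0.0021,0],
    [0.0081,0.003,0],
    [0.0109,0.0038,0],
    [0.0137,0.0045,0]
  ],
  "turn": [
    [0,0,0],
    [0,0,0],
    [0,0,0],
    [0,0,0],
    [0,0,0]
  ]
}}

```text
time: 5.77
position: [526.0, 56.5, 85.7]
ee_rot: [-0.12, -0.696, -0.12, 0.698]
force: [0.0, 0.9, -0.5]
grip_width: 0.7
```

Request:
{"op": "drive_tool", "data": {
  "travel": [
    [0.003,0.0005,0],
    [0.006,0.0009,0],
    [0.009,0.0012,0],
    [0.012,0.0014,0],
    [0.0148,0.0015,0]
  ],
  "turn": [
    [0,0,0],
    [0,0,0],
    [0,0,0],
    [0,0,0],
    [0,0,0]
  ]
}}

```text
time: 6.18
position: [541.1, 58.1, 85.7]
ee_rot: [-0.12, -0.696, -0.12, 0.698]
force: [0.1, 0.2, 0.4]
grip_width: 0.5
```

```bash
python3 - <<'E'
from h import *
import cv2
s=get_state();print(s["position"],s["force"])
im=snapshot("scene")[130:275,220:350,::-1]
cv2.imwrite("pics/scene3.png",cv2.resize(im,None,fx=4,fy=4,interpolation=cv2.INTER_CUBIC))
E
```

```text
[541.12733607  58.10467338  85.67756939] [0.09962941 0.15900983 0.4414035 ]
```

View pics/scene3.png

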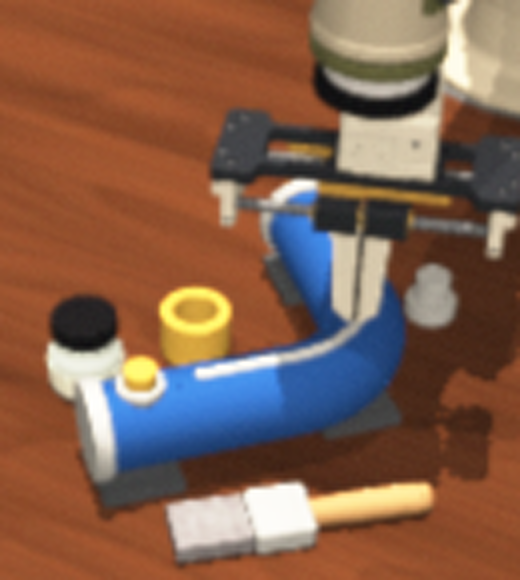

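Fingertips sit on the bead line at mid-bend (tips at crop px ≈ (357, 315)). Continue: s=135 (555.5, 56.4), s=150 (569.7, 51.7).

Request:
{"op": "drive_tool", "data": {
  "travel": [
    [0.003,-0.0001,0],
    [0.006,-0.0004,0],
    [0.009,-0.0007,0],
    [0.0118,-0.0012,0],
    [0.0145,-0.0017,0]
  ],
  "turn": [
    [0,0,0],
    [0,0,0],
    [0,0,0],
    [0,0,0],
    [0,0,0]
  ]
}}

```text
time: 6.65
position: [556.5, 56.3, 85.7]
ee_rot: [-0.12, -0.696, -0.12, 0.698]
force: [0.2, 0.5, -0.5]
grip_width: 0.6
```

Request:
{"op": "drive_tool", "data": {
  "travel": [
    [0.0029,-0.0007,0],
    [0.0058,-0.0015,0],
    [0.0086,-0.0025,0],
    [0.0114,-0.0036,0],
    [0.014,-0.0047,0]
  ],
  "turn": [
    [0,0,0],
    [0,0,0],
    [0,0,0],
    [0,0,0],
    [0,0,0]
  ]
}}

```text
time: 7.07
position: [570.8, 51.5, 85.7]
ee_rot: [-0.12, -0.696, -0.12, 0.698]
force: [0.1, 0.2, -0.0]
grip_width: 0.6
```

Request:
{"op": "drive_tool", "data": {
  "travel": [
    [0.0026,-0.0012,0],
    [0.0053,-0.0026,0],
    [0.0079,-0.0042,0],
    [0.0104,-0.0059,0],
    [0.0128,-0.0076,0]
  ],
  "turn": [
    [0,0,0],
    [0,0,0],
    [0,0,0],
    [0,0,0],
    [0,0,0]
  ]
}}

```text
time: 7.48
position: [583.9, 43.6, 85.7]
ee_rot: [-0.12, -0.696, -0.12, 0.698]
force: [0.3, -0.5, 0.7]
grip_width: 0.2
```

To s=180 (593.8, 34.1), 195 (604.7, 23.9).

Request:
{"op": "drive_tool", "data": {
  "travel": [
    [0.002,-0.0018,0],
    [0.004,-0.0037,0],
    [0.006,-0.0056,0],
    [0.008,-0.0075,0],
    [0.0102,-0.0095,0]
  ],
  "turn": [
    [0,0,0],
    [0,0,0],
    [0,0,0],
    [0,0,0],
    [0,0,0]
  ]
}}

```text
time: 7.9
position: [594.2, 34.0, 85.7]
ee_rot: [-0.12, -0.696, -0.12, 0.698]
force: [0.3, 0.4, -0.1]
grip_width: 0.4
```

Request:
{"op": "drive_tool", "data": {
  "travel": [
    [0.0022,-0.002,0],
    [0.0043,-0.004,0],
    [0.0065,-0.006,0],
    [0.0085,-0.008,0],
    [0.0106,-0.0101,0]
  ],
  "turn": [
    [0,0,0],
    [0,0,0],
    [0,0,0],
    [0,0,0],
    [0,0,0]
  ]
}}

```text
time: 8.32
position: [605.0, 23.7, 85.7]
ee_rot: [-0.12, -0.696, -0.12, 0.698]
force: [0.4, -0.2, 0.9]
grip_width: 0.2
```

Request:
{"op": "drive_tool", "data": {
  "travel": [
    [0.0022,-0.002,0],
    [0.0043,-0.004,0],
    [0.0065,-0.006,0],
    [0.0085,-0.008,0],
    [0.0106,-0.0101,0]
  ],
  "turn": [
    [0,0,0],
    [0,0,0],
    [0,0,0],
    [0,0,0],
    [0,0,0]
  ]
}}

```text
time: 8.73
position: [615.8, 13.4, 85.6]
ee_rot: [-0.12, -0.696, -0.12, 0.698]
force: [-1.0, -0.0, 0.1]
grip_width: 0.4
```

Request:
{"op": "drive_tool", "data": {
  "travel": [
    [0.0022,-0.002,0],
    [0.0043,-0.004,0],
    [0.0065,-0.006,0],
    [0.0085,-0.008,0],
    [0.0106,-0.0101,0]
  ],
  "turn": [
    [0,0,0],
    [0,0,0],
    [0,0,0],
    [0,0,0],
    [0,0,0]
  ]
}}

```text
time: 9.15
position: [626.5, 3.1, 85.6]
ee_rot: [-0.12, -0.696, -0.12, 0.698]
force: [0.5, -0.7, -0.1]
grip_width: 0.5
```

Request:
{"op": "drive_tool", "data": {
  "travel": [
    [0.0024,-0.0023,0],
    [0.0048,-0.0046,0],
    [0.0072,-0.0069,0],
    [0.0096,-0.0092,0],
    [0.012,-0.0115,0]
  ],
  "turn": [
    [0,0,0],
    [0,0,0],
    [0,0,0],
    [0,0,0],
    [0,0,0]
  ]
}}

```text
time: 9.57
position: [638.8, -8.7, 85.6]
ee_rot: [-0.12, -0.696, -0.12, 0.698]
force: [-0.4, 0.6, -0.1]
grip_width: 0.9
```

```bash
python3 - <<'E'
from h import *
import cv2
s=get_state();print(s["position"],s["force"])
im=snapshot("scene")[130:275,220:350,::-1]
cv2.imwrite("pics/scene4.png",cv2.resize(im,None,fx=4,fy=4,interpolation=cv2.INTER_CUBIC))
E
```

```text
[638.79586575  -8.69181712  85.62298724] [-0.35480159  0.6251517  -0.11231934]
```

View pics/scene4.png

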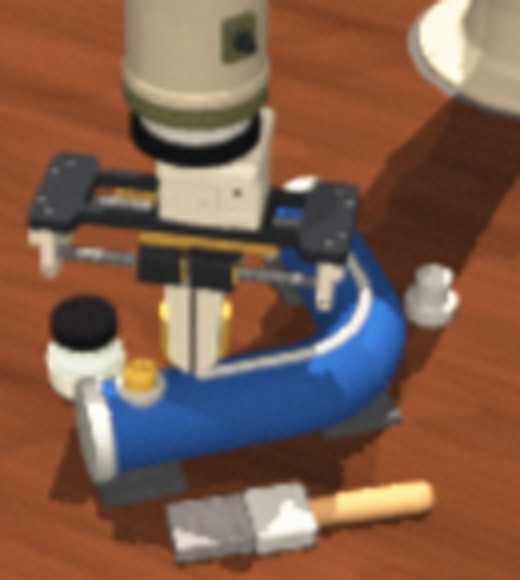

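Request:
{"op": "drive_tool", "data": {
  "travel": [
    [0,0,0.01],
    [0,0,0.02],
    [0.009,-0.009,0.02],
    [0.018,-0.018,0.02],
    [0.027,-0.0263,0.02]
  ],
  "turn": [
    [0,0,0],
    [0,0,0],
    [0,0,0],
    [0,0,0],
    [0,0,0]
  ]
}}

```text
time: 10.03
position: [667.7, -37.0, 106.3]
ee_rot: [-0.12, -0.696, -0.119, 0.697]
force: [-0.2, -0.6, -0.0]
grip_width: 0.4
```

Request:
{"op": "drive_tool", "data": {
  "travel": [
    [0,0,-0.003],
    [0,0,-0.006],
    [0,0,-0.009],
    [0,0,-0.011],
    [0,0,-0.011]
  ],
  "turn": [
    [0,0,0],
    [0,0,0],
    [0,0,0],
    [0,0,0],
    [0,0,0]
  ]
}}

```text
time: 10.45
position: [666.8, -36.4, 94.3]
ee_rot: [-0.12, -0.696, -0.119, 0.698]
force: [0.4, 0.1, 0.5]
grip_width: 0.4
```

```bash
python3 - <<'E'
from h import *
import cv2
s=get_state();print(s["position"],s["force"])
for n,(x0,y0,x1,y1) in dict(top=(225,100,345,240),scene=(220,130,350,275)).items():
    im=snapshot(n)[y0:y1,x0:x1,::-1]
    cv2.imwrite(f"pics/{n}5.png",cv2.resize(im,None,fx=4,fy=4,interpolation=cv2.INTER_CUBIC))
E
```

```text
[666.83848934 -36.40807072  94.31641805] [0.4111612  0.09114523 0.53593816]
```

View pics/scene5.png

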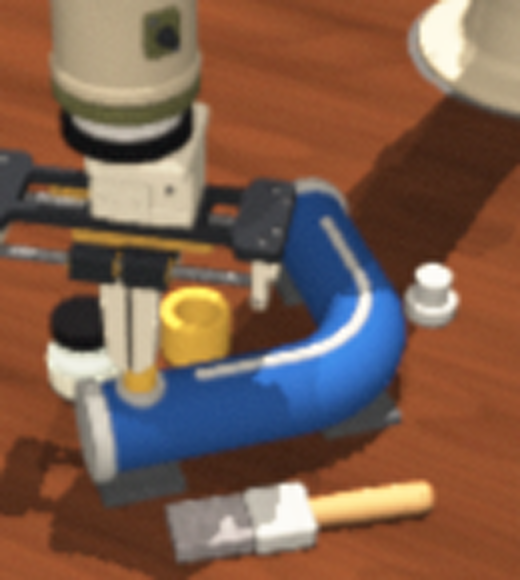

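View pics/top5.png

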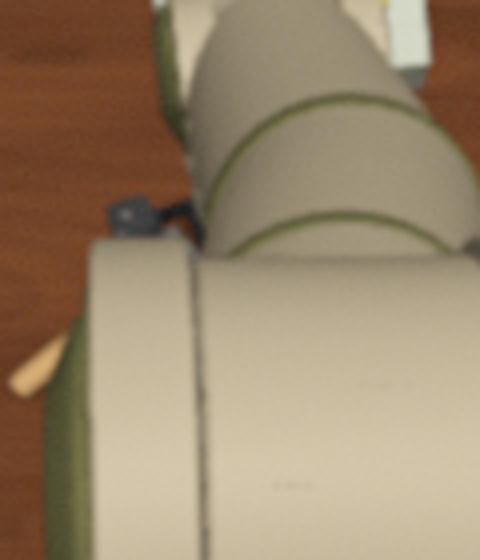

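```bash
python3 - <<'E'
from h import *
print(at("scene",(254.6,221.4),90),at("scene",(254.5,222.4),90),at("top",(289.1,169),90))
print(proj("scene",[[666.8,-36.4,94.3],[666.5,-34.5,90]]),proj("top",[[666.5,-34.5,90]]))
E
```

```text
[663.37932533 -33.24314765  90.        ] [666.76093066 -31.4388761   90.        ] [663.73283496 -33.79385019  90.        ]
[[252.78170944 220.4660711 ]
 [253.5224187  221.93627546]] [[289.36119607 168.04554483]]
```

Request:
{"op": "drive_tool", "data": {
  "travel": [
    [-0.0015,0.0015,0],
    [-0.003,0.0033,0],
    [-0.003,0.0033,0],
    [-0.003,0.0033,-0.002],
    [-0.003,0.0033,-0.004]
  ],
  "turn": [
    [0,0,0],
    [0,0,0],
    [0,0,0],
    [0,0,0],
    [0,0,0]
  ]
}}

```text
time: 10.97
position: [664.4, -33.1, 91.1]
ee_rot: [-0.121, -0.696, -0.119, 0.697]
force: [0.3, 0.1, -0.9]
grip_width: 0.3
```

Request:
{"op": "drive_tool", "data": {
  "travel": [
    [0,0,-0.001],
    [0,0,-0.002],
    [0,0,-0.003],
    [0,0,-0.004],
    [0,0,-0.004]
  ],
  "turn": [
    [0,0,0],
    [0,0,0],
    [0,0,0],
    [0,0,0],
    [0,0,0]
  ]
}}

```text
time: 11.38
position: [664.4, -33.2, 87.0]
ee_rot: [-0.121, -0.696, -0.119, 0.697]
force: [-1.1, 0.3, 2.6]
grip_width: 0.4
```

Request:
{"op": "drive_tool", "data": {
  "travel": [
    [0,0,-0.001],
    [0,0,-0.002],
    [0,0,-0.003],
    [0,0,-0.0035],
    [0,0,-0.0035]
  ],
  "turn": [
    [0,0,0],
    [0,0,0],
    [0,0,0],
    [0,0,0],
    [0,0,0]
  ]
}}

```text
time: 11.8
position: [664.4, -33.2, 83.5]
ee_rot: [-0.121, -0.696, -0.119, 0.697]
force: [-1.5, 0.8, 4.6]
grip_width: 0.1
```

```bash
python3 - <<'E'
from h import *
import cv2
for i in range(2):
  im=snapshot("scene")[130:275,220:350,::-1]
  s=get_state();print(s["position"],s["force"])
cv2.imwrite("pics/scene6.png",cv2.resize(im,None,fx=4,fy=4,interpolation=cv2.INTER_CUBIC))
E
```

```text
[664.36407821 -33.17381727  83.58365544] [-1.48134082  0.78769359  4.92756736]
[664.361674   -33.16923392  83.60529428] [-1.24107563  0.640872    5.69384846]
```

View pics/scene6.png

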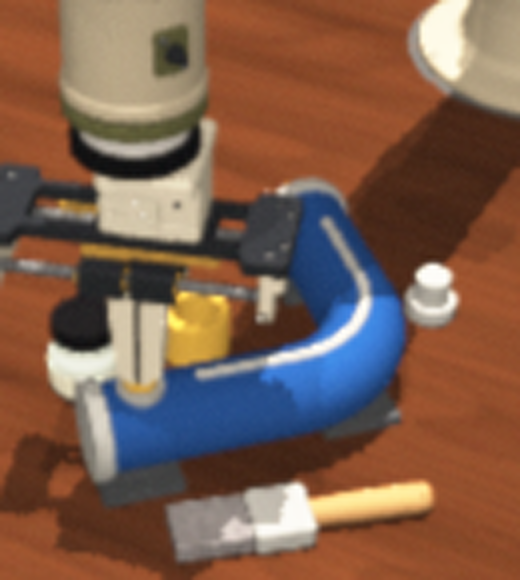

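Request:
{"op": "drive_tool", "data": {
  "travel": [
    [0,0,-0.0005],
    [0,0,-0.0008],
    [0,0,-0.0008]
  ],
  "turn": [
    [0,0,0],
    [0,0,0],
    [0,0,0]
  ]
}}

```text
time: 12.15
position: [664.4, -33.2, 82.9]
ee_rot: [-0.121, -0.696, -0.119, 0.697]
force: [-1.5, -0.3, 5.2]
grip_width: 0.6
```

Request:
{"op": "drive_tool", "data": {
  "travel": [
    [0,0,0],
    [0,0,0],
    [0,0,0],
    [0,0,0],
    [0,0,0]
  ],
  "turn": [
    [0,0,0],
    [0,0,0],
    [0,0,0],
    [0,0,0],
    [0,0,0]
  ]
}}

```text
time: 12.57
position: [664.4, -33.2, 83.1]
ee_rot: [-0.121, -0.696, -0.119, 0.697]
force: [-1.6, -0.3, 4.7]
grip_width: 0.9
```

```bash
python3 -c "
from workcell import *
print(sign_off())"
```

```text
the job is handed in; nothing more can be done
None
```

I ran the closed fingertips along the whole weld bead, pressed the vent plunger down, and handed the job in at 12.6 s while still holding it.

- **Bead:** The fingertips went from just before the stem end to just past the vent end, at about 36 mm/s. They stayed about 8 mm above the bead (tool height 85–87 mm), with no contact force.
- **Vent:** The plunger is about 7 mm down of its 8 mm travel (tool height 83.1 mm). The push is steady at about 5 N, which roughly matches the spring.
- **Bench:** The last camera view showed the elbow, brush, jar, sleeve and plug where they had been. I did not check the straight pipe and flange again, but the arm only passed over the straight pipe at about 218 mm height.

- **Disagreements:** My first estimate of the vent position was about 3–4 mm off, which the camera view over the plunger showed, so I corrected it before pressing. At the start of the bead, the projected fingertip sat about 3 pixels above where it appeared in the scene view. I put this down mostly to finger thickness and calibration. The top camera could not check the pass or the press because the arm blocked its view.

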